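# Set the length stop of the tessera cutter

### The job

Get the bench tile cutter ready for the next size of mosaic stones: first pull its lever right down to the stop and let it spring all the way back up, so that no chip is left wedged in the jaws. Then turn the black bar knob of the length stop clockwise from its rest position, counting the clicks, to the third click, and finish while still gripping the knob there, because the lock screw is slack and the spring would run it back; I will tighten the screw. Leave the lever up and the other things on the table where they are.

Things in the scene. Friction and masses are not known exactly. Their poses are not given: they have to be found in the camera images.
- cutter: grey bench lever cutter, bolted to the table, place and yaw vary; base 240 x 270 x 20 mm. Origin on the table under the middle of the cutting edge; x away from the operator (from lever grip to column), y left, z up. Head and column: plane y = 0, 64 mm wide, x -22 to 127, 200 mm high. Knob axis at x = 0, y = 105 mm; feed table on the right; fixed parts beside the knob stay below z = 79 mm
- lever_pivot (a point): middle of the lever's hinge, 175 mm above the table; the hinge axis is horizontal, along the cutter's y
- lever_grip (a point): centre of the lever's round black rubber grip (26 mm diameter, 94 mm long), 207 mm from the pivot in the cutter's plane y = 0; moves with the lever. At rest the lever leans 0.52 rad up from the pivot towards the operator (grip 278 mm above the table); at its stop it points 0.09 rad below level (156 mm)
- lever (a joint): angle of the lever: 0 up at rest, 0.61 rad down at its stop. A spring lifts it back: 3 to 6 N at the grip at the start of the pull, 9 to 12 N at the stop, plus damping (some 3 N at 0.2 m/s). Let go, it returns to 0 within about a second
- knob_grip (a point): point on the vertical axis of the length stop's knob at the height to grip it, 107 mm above the table: 21 mm above the top of the knob's round skirt, 11 mm below the top of the bar
- knob_handle: knob of the length stop, black plastic: round skirt 44 mm across, 6 to 14 mm above the origin, and on it an upright grip bar 50 mm long, 14 mm thick, 14 to 46 mm above the origin. Origin on the vertical knob axis, on the steel cam plate, 72 mm above the table; x along the bar, z up. At rest the bar points 0.63 rad counterclockwise (from above) of the cutter's x
- stop_cam (a joint): angle of the stop: a stepped steel cam plate (flats 70 to 90 mm from the axis) turning with the knob. 0 at rest at its home end, grows clockwise from above; a click every 24 degrees: 0.419, 0.838, 1.257 (third), 1.676 rad (fourth, its end). A spring runs it back to 0 over the clicks when let go: 0.12 to 0.16 N m, the clicks add a ripple of about 0.1 N m, nil right at a click
- tub_mid (a point): middle (half-way up) of a white round plastic tub, 106 mm across and 60 mm high, heaped with cut stones to 75 mm, left of the cutter; to be left alone
- strips_mid (a point): middle (half-way up) of a low carton tray, 150 x 70 mm, 30 mm high with stone strips in it, right of the cutter; to be left alone
- nippers_mid (a point): hand tile nippers, 190 mm long, 18 mm high, lying right in front of the cutter; point at the middle of the tool; to be left alone
- panel_mid (a point): mosaic panel in a wooden frame, 280 x 280 x 28 mm, at the left end of the table; point at its middle; to be left alone

How it is judged:
By the outcome, as a careful person would: the job done as asked, in the order asked, and still so for the second after the job is handed in, while the arm keeps its last pose, push and grip.
It also fails if it takes over 51 s, if anything falls off the work surface, if the arm or the gripper's body presses on something with over 40 N, if the wrist force passes 120 N, or if a joint passes its speed limit or range.

### The arm

A 6-joint arm with a two-finger parallel gripper is mounted at the origin on the work surface. World frame = base frame: x ahead of the robot, y to its left, z up, the work surface at z = 0. Lengths are in m, angles in rad, forces in N, time in s.
With the tool pointing down it reaches from about 0.35 to 1 m from the base axis. Payload 7.1 kg.
Tool frame: the origin (TCP) lies midway between the tips of the shut fingers; the grasp point (between the pads) lies 19 mm behind it; y points along the fingers, x is the direction in which the jaws open and shut, and the axes are right-handed (so a half turn about y gives the same grasp; the last joint's range is limited). The gripper opens to 85 mm and grips with 20 to 120 N. Pads are 22 mm wide; open, the fingers measure 114 mm over their backs; the gripper's body (76 mm by 85 mm) begins 54 mm behind the grasp point. The pads swing forward as they close: fully open they stand 13 mm farther back than shut.
Start: joints at [-1.184, 0.423, 1.63, -0, 1.089, -0.019], TCP at [0.247, -0.574, 0.231] pointing down, gripper open.
Joint ranges: [-3, 3], [-0.9, 2.11], [0.09, 2.58], [-1.31, 4.45], [0.11, 2.69], [-2.54, 2.54]. Speed limits (rad/s): [2.39, 2.39, 3.01, 3.14, 3.14, 3.14].

### API

Orientations are given as a rotation vector (axis times angle).
In Python, from bench import monitor, camera, camera_params, ctrl gives the robot as it stands. The module is installed in compiled form; this text tells all that it offers.
- The arm moves only by the tool apply_moves, never from a script. Its argument "motion" is a list of rows, each a list of 7 numbers: the shift along the world's x, y, z scaled (see below), then the turn, a rotation vector about the world's x, y, z scaled (see below), then the opening, from 0 (shut) to 1 (fully open). In form: [[tx, ty, tz, wx, wy, wz, claw], ...]. A call has 1 to 20 rows; each row shifts and turns the commanded pose from where the row before left it; what a row does not reach is not made up. The controller multiplies each number of a shift by 0.03 m and each number of a turn by 6 degrees. A row lasts 1/10 s, in which the tool goes at most 50 mm and 8.59 degrees, less where a joint would pass 70% of its speed; a pose out of reach is approached as far as the arm can. A call with a number of a shift or a turn outside -1 to 1 is refused whole. A call with a gripper value outside its range is refused whole. The fingers move at their own pace and stop on an object; the grip force is fixed at half the most. Time passes only in rows, so rows that do not move let the fingers close. It gives the time, the measured TCP pose, the force and the opening at its end, in the units of the state.
- monitor.get_state(): the state, without advancing time (a new reading comes with each control period).
- camera(name): name is "scene" or "side" or "wrist"; returns the picture (400x640x3 uint8, blue, green, red); there is no depth.
- camera_params(name): a dict with "K" (3x3 intrinsics, pixels), "R" (3x3) and "t" (3): a world point X has camera coordinates R X + t. Camera axes: x right, y down, z forward; pixel columns grow to the right and rows downward; lengths in m; the calibration is good to about 2 mm. A picture is of the moment at which its call begins: read the wrist's pose just before it. camera_params takes no time and is no camera call; for the wrist camera it gives the pose at the moment of the call.
- ctrl.finish_job(): hands the job in, once; it reports no verdict.
The state is a dict: "clock": time; "q": joint angles; "qvel": joint speeds; "effort": joint torques, N m; "position": TCP position; "tool_rot": TCP orientation; "contact_force": force on the tool from outside, world axes, zero at the start; "wrist_torque": the same for the moment, N m; "gripper_width": finger opening in m.
Only numpy, scipy, OpenCV 4.12 (cv2) and the standard library are available. Lean on these libraries where they do the work, as an engineer would, in place of code of your own. Each camera call takes 0.05 s, during which the arm holds its last target.

## Working session

There is one attempt and no reset: what is moved stays moved. The work goes in short steps, Python scripts to look and compute and a tool call to move; the robot and the scene stay as the last step left them, time stands still between calls to the robot, and variables do not carry over. Pictures are saved under pics/ and viewed, and the job is handed in when it is done.

Besides the shell and the picture viewer there is one more tool, called after "Request:" by a JSON object that holds its "op" and its "data", one argument or row to a line. apply_moves: Moves the arm, as the interface text tells. Its arguments: {"type":"object","properties":{"motion":{"type":"array"}},"required":["motion"]}

```bash
mkdir -p pics
python3 - <<'E'
from bench import monitor,camera,camera_params,ctrl
import cv2
s=monitor.get_state();print(s)
for n in["scene","side","wrist"]:
    cv2.imwrite(f"pics/{n}0.png",camera(n));p=camera_params(n);print(n,p)
E
```

```text
{'clock': 0.0, 'q': array([-1.18404032e+00,  4.23859660e-01,  1.63066072e+00,  5.87763131e-06,
        1.08858731e+00, -1.89923700e-02]), 'qvel': array([-0.00105618, -0.00125291, -0.00048835,  0.00082476, -0.00133326,
       -0.00014335]), 'effort': array([-2.29092278e-03, -5.57399011e+01, -2.81747282e+01, -2.86937893e-04,
        7.18133961e-03, -6.23730401e-07]), 'position': array([ 0.24652235, -0.57375411,  0.23054543]), 'tool_rot': array([-1.37338019,  0.90625286, -0.90420232]), 'contact_force': array([-0.77231941, -0.24115555,  0.42238472]), 'wrist_torque': array([ 0.01651732, -0.0242837 ,  0.00737637]), 'gripper_width': 0.0856908728801041}
scene {'K': array([[386.37028537,   0.        , 316.75037586],
       [  0.        , 386.37028537, 197.23779326],
       [  0.        ,   0.        ,   1.        ]]), 'R': array([[ 0.40219957,  0.91555058,  0.0016242 ],
       [ 0.5342683 , -0.23326164, -0.81249393],
       [-0.74350043,  0.32765246, -0.58296739]]), 't': array([-0.34989712, -0.12295969,  1.6545204 ])}
side {'K': array([[389.54804193,   0.        , 315.54402446],
       [  0.        , 389.54804193, 202.8941732 ],
       [  0.        ,   0.        ,   1.        ]]), 'R': array([[-0.96124053, -0.27534183,  0.01426622],
       [-0.15586993,  0.50001657, -0.85187322],
       [ 0.22742299, -0.82107874, -0.52355371]]), 't': array([0.57405339, 0.13372693, 1.19376936])}
wrist {'K': array([[282.98975261,   0.        , 323.31482423],
       [  0.        , 282.98975261, 198.25550377],
       [  0.        ,   0.        ,   1.        ]]), 'R': array([[ 0.39432962, -0.91896796, -0.00142776],
       [-0.88560728, -0.38042844,  0.26640935],
       [-0.24536482, -0.10378867, -0.96385892]]), 't': array([-0.62386753, -0.03498278,  0.37863489])}
```

View pics/scene0.png

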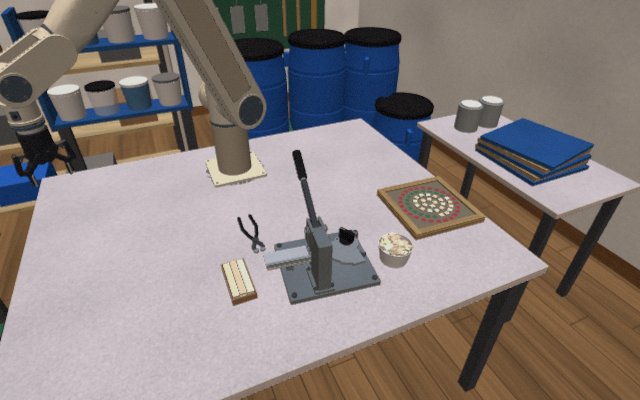

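View pics/side0.png

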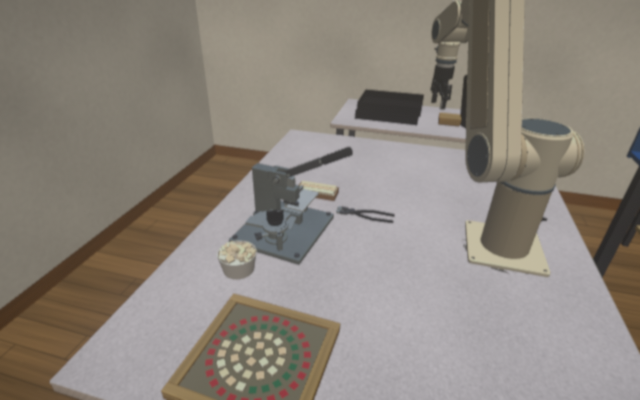

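View pics/wrist0.png

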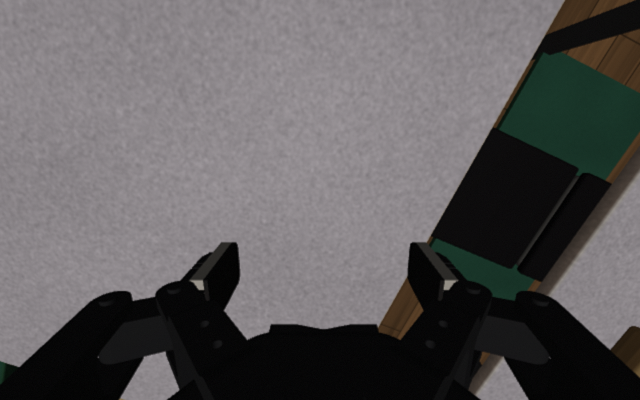

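Run:
```python
import cv2
a=cv2.imread("pics/scene0.png")[140:320,210:430];cv2.imwrite("pics/sc1.png",cv2.resize(a,None,fx=3.5,fy=3.3,interpolation=2))
a=cv2.imread("pics/side0.png")[130:290,210:410];cv2.imwrite("pics/si1.png",cv2.resize(a,None,fx=4,fy=3.7,interpolation=2))
```

```text
(no output)
```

View pics/sc1.png

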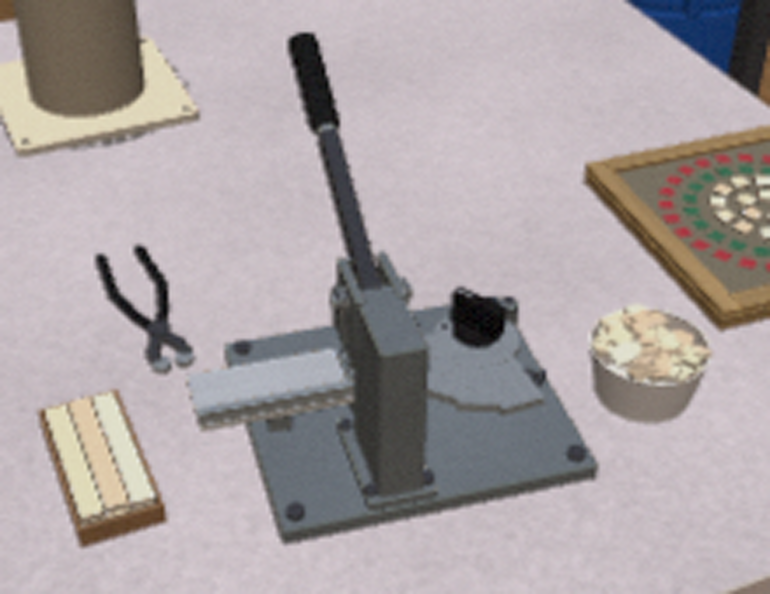

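View pics/si1.png

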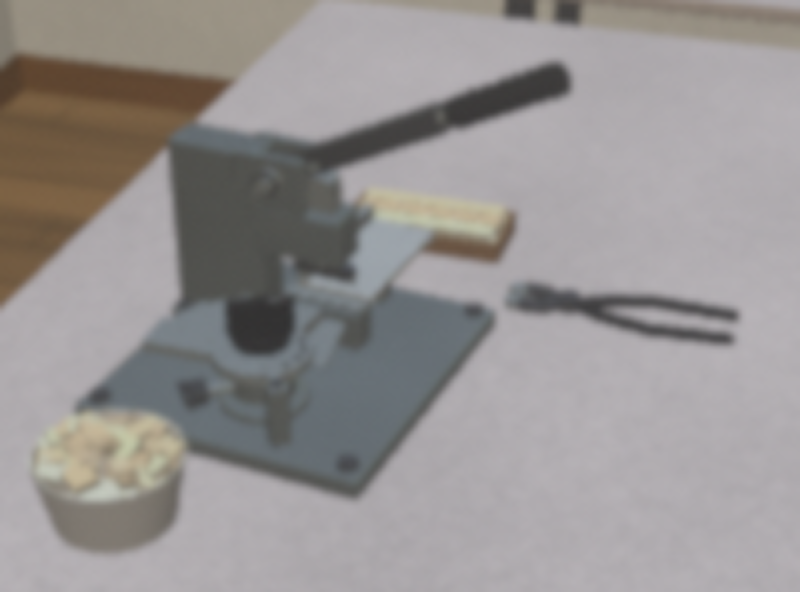

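```bash
cat > h.py <<'E'
import numpy as np
from bench import camera_params
def ray(n,u,v,p=None):
    p=p or camera_params(n);d=np.linalg.inv(p['K'])@[u,v,1];return -p['R'].T@p['t'],p['R'].T@d
def plane(n,u,v,z,p=None):
    o,d=ray(n,u,v,p);return o+d*(z-o[2])/d[2]
def tri(*rs):
    A=np.zeros((3,3));b=np.zeros(3)
    for o,d in rs:
        d=d/np.linalg.norm(d);P=np.eye(3)-np.outer(d,d);A+=P;b+=P@o
    X=np.linalg.solve(A,b);return X,[np.linalg.norm(np.cross(X-o,d/np.linalg.norm(d))) for o,d in rs]
def proj(n,X,p=None):
    p=p or camera_params(n);c=p['K']@(p['R']@X+p['t']);return c[:2]/c[2]
sc=lambda x,y:(210+x/3.5-.35,140+y/3.3-.35)
si=lambda x,y:(210+x/4-.37,130+y/3.7-.37)
E
python3 - <<'E'
from h import *
np.set_printoptions(precision=4,suppress=True)
C=[plane("scene",*sc(*c),.02) for c in [(283,532),(596,465),(513,300),(226,350)]]
print(np.array(C))
for i in range(4):
    e=C[(i+1)%4]-C[i];print(np.linalg.norm(e),np.degrees(np.arctan2(e[1],e[0])))
S=[plane("side",*si(*c),.02) for c in [(357,488),(493,315)]];print(S)
print("mid",np.mean(C,0))
print(tri(ray("scene",*sc(313,84)),ray("side",*si(506,98))))
print(tri(ray("scene",*sc(302,38)),ray("side",*si(562,80))))
print(tri(ray("scene",*sc(326,128)),ray("side",*si(450,116))))
print("knob top",plane("scene",*sc(480,310),.118),"side skirt",plane("side",*si(260,325),.095))
E
```

```text
[[ 0.7744 -0.0363  0.02  ]
 [ 0.8093  0.2258  0.02  ]
 [ 0.5869  0.2688  0.02  ]
 [ 0.5474 -0.0066  0.02  ]]
0.2644602719871467 82.42212227198259
0.2265035823213061 169.06703936062394
0.2782374476995677 -98.16506854573916
0.2289673615460811 -7.451078898031739
[array([0.5682, 0.2717, 0.02  ]), array([0.5341, 0.012 , 0.02  ])]
mid [0.6795 0.1129 0.02  ]
(array([0.513 , 0.0993, 0.2745]), [np.float64(0.0002351523355180371), np.float64(0.0002351523355179711)])
(array([0.4726, 0.1063, 0.2986]), [np.float64(0.0012006981507484147), np.float64(0.001200698150748366)])
(array([0.5536, 0.0947, 0.2522]), [np.float64(0.0008940948590604489), np.float64(0.0008940948590603084)])
knob top [0.6863 0.1767 0.118 ] side skirt [0.6694 0.1885 0.095 ]
```

Run:
```python
from h import *
from bench import monitor
from scipy.spatial.transform import Rotation as R
np.set_printoptions(precision=4,suppress=True)
s=monitor.get_state();T=R.from_rotvec(s['tool_rot']).as_matrix();print(T)
p=camera_params("wrist");c=-p['R'].T@p['t'];print(c,"cam in tool",T.T@(c-s['position']),"look",T.T@p['R'][2],"right",T.T@p['R'][0])
print("jaw yaw",np.degrees(np.arctan2(T[1,0],T[0,0])),"base az",np.degrees(np.arctan2(s['position'][1],s['position'][0])))
```

```text
[[ 0.3948 -0.0004  0.9188]
 [-0.9188  0.0011  0.3948]
 [-0.0012 -1.      0.    ]]
[ 0.3079 -0.5473  0.3734] cam in tool [-0.0003 -0.1427  0.0668] look [-0.0004  0.9639 -0.2664] right [ 1.      0.0003 -0.0005]
jaw yaw -66.74917609638433 base az -66.74693121782187
```

Request:
{"op": "apply_moves", "data": {
  "motion": [
    [0.4,0.7,0.9,0,0,1,0],
    [0.56,0.9,0.9,0,0,1,0],
    [0.56,0.9,0.9,0,0,1,0],
    [0.56,0.9,0.9,0,0,1,0],
    [0.56,0.9,0.9,0,0,1,0],
    [0.56,0.9,0.9,0,0,1,0],
    [0.56,0.9,0.9,0,0,1,0],
    [0.56,0.9,0.9,0,0,1,0],
    [0.56,0.9,0,0,0,1,0],
    [0.56,0.9,0,0,0,1,0],
    [0.56,0.9,0,0,0,1,0],
    [0.56,0.9,0,0,0,1,0],
    [0.56,0.9,0,0,0,1,0],
    [0.56,0.9,0,0,0,1,0],
    [0.56,0.9,0,0,0,1,0],
    [0.56,0.9,0,0,0,1,0],
    [0.56,0.9,0,0,0,1,0],
    [0.56,0.9,0,0,0,1,0],
    [0.56,0.9,0,0,0,1,0],
    [0.56,0.9,0,0,0,1,0]
  ]
}}

```text
clock: 2.15
position: [0.5783, -0.039, 0.447]
tool_rot: [-1.445, -0.728, 0.729]
contact_force: [-0.1, -0.3, -0.3]
gripper_width: -0.0
```

Request:
{"op": "apply_moves", "data": {
  "motion": [
    [0.56,0.9,0,0,0,1,0],
    [0.56,0.9,0,0,0,1,0],
    [0.56,0.9,0,0,0,1,0],
    [0.56,0.9,0,0,0,1,0],
    [0.56,0.9,0,0,0,0.8,0],
    [0.2,0.6,0,0,0,0,0],
    [0,0,0,0,0,0,0],
    [0,0,0,0,0,0,0]
  ]
}}

```text
clock: 2.95
position: [0.6675, 0.1127, 0.4469]
tool_rot: [-1.272, -1.105, 1.106]
contact_force: [0.3, 1.1, -0.2]
gripper_width: -0.0001
```

Run:
```python
from h import *
from bench import monitor,camera
import cv2,pickle
s=monitor.get_state();p=camera_params("wrist");im=camera("wrist");cv2.imwrite("pics/w1.png",im);pickle.dump((s,p),open("w1.pkl","wb"))
print(s['clock'],s['position'],s['q'],s['tool_rot'],s['contact_force'])
```

```text
2.95 [0.66750178 0.11265261 0.44694218] [ 1.49809965e-01  3.53496879e-01  1.24881392e+00 -4.45223248e-04
  1.54032079e+00 -1.28107434e+00] [-1.27192263 -1.1045545   1.10643467] [ 0.25031692  1.12786141 -0.20849334]
```

View pics/w1.png

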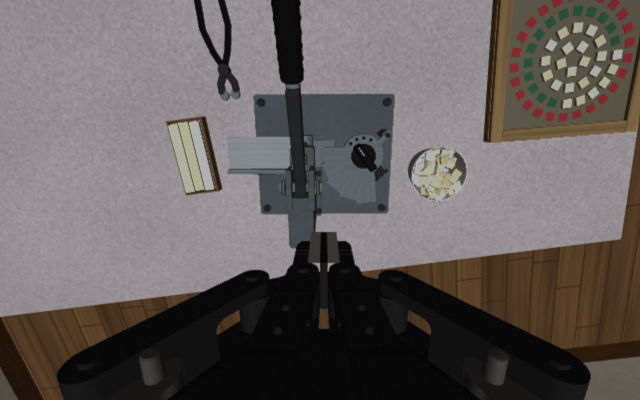

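Run:
```python
import cv2
im=cv2.imread("pics/w1.png")
cv2.imwrite("pics/w1k.png",cv2.resize(im[110:200,310:420],None,fx=7,fy=6.5,interpolation=2))
cv2.imwrite("pics/w1g.png",cv2.resize(im[0:250,220:420],None,fx=3,fy=2.4,interpolation=2))
```

```text
(no output)
```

View pics/w1k.png

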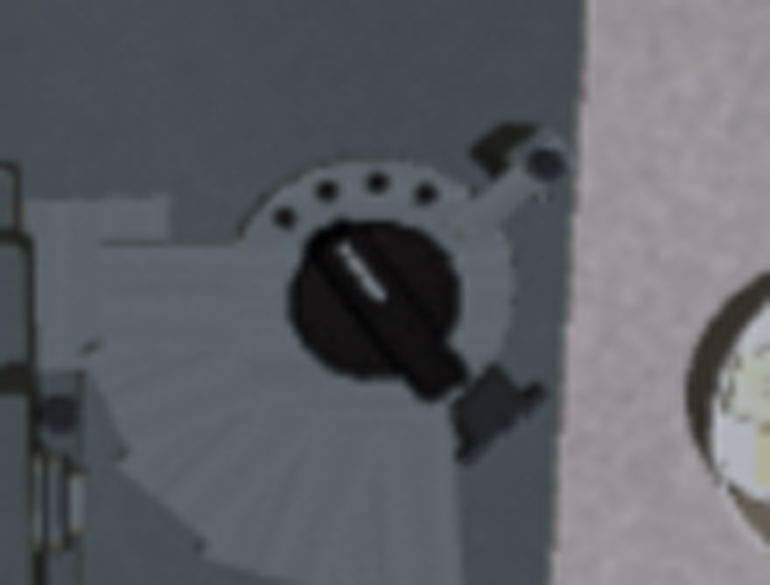

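View pics/w1g.png

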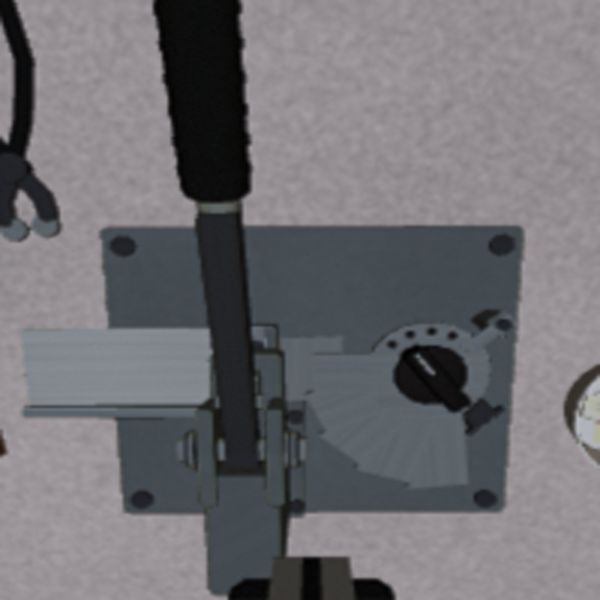

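Run:
```python
from h import *
import pickle
from scipy.spatial.transform import Rotation as R
np.set_printoptions(precision=4,suppress=True)
s,p=pickle.load(open("w1.pkl","rb"))
T=R.from_rotvec(s['tool_rot']).as_matrix();print("jaw yaw",np.degrees(np.arctan2(T[1,0],T[0,0])))
g=lambda x,y:(220+x/3-.33,y/2.4-.3)
k=lambda x,y:(310+x/7-.43,110+y/6.5-.42)
C=[plane("wrist",*g(*c),.02,p) for c in [(101,228),(523,227),(505,514),(124,514)]];print(np.array(C))
for i in range(4):
    e=C[(i+1)%4]-C[i];print(np.linalg.norm(e),np.degrees(np.arctan2(e[1],e[0])))
K=plane("wrist",*k(375,301),.086,p);print("knob",K, 'diam',plane("wrist",*k(288,301),.086,p)-plane("wrist",*k(461,301),.086,p))
a,b=[plane("wrist",*k(*c),.118,p) for c in[(342,245),(380,298)]];print("line",a,b,np.degrees(np.arctan2(*(a-b)[1::-1])),np.linalg.norm(a-b))
q=proj("scene",K);print("scene knob px",q, (q[0]-210)*3.5,(q[1]-140)*3.3)
# grip end near head: 
print("grip ring", plane("wrist",*g(219,200),.252,p), plane("wrist",*g(212,100),.278,p), plane("wrist",*g(203,0),.29,p))
G=np.array([.513,.0993,.278]);q=proj("scene",G);print((q[0]-210)*3.5,(q[1]-140)*3.3)
ps=proj("wrist",G,p);print((ps[0]-220)*3,ps[1]*2.4)
print("pivot",plane("wrist",*g(243,449),.175,p))
```

```text
jaw yaw 81.98444042136309
[[ 0.5352 -0.003   0.02  ]
 [ 0.5718  0.2612  0.02  ]
 [ 0.8086  0.2309  0.02  ]
 [ 0.771  -0.0357  0.02  ]]
0.26676527495232966 82.11528828144203
0.23879440802915364 -7.294631816656745
0.26925246783416695 -98.03120009966575
0.23809334742447508 172.10877846574363
knob [0.6702 0.1833 0.086 ] diam [-0.0061 -0.0434  0.    ]
line [0.6506 0.1732 0.118 ] [0.6652 0.1807 0.118 ] -152.79549462520018 0.016371779617479622
scene knob px [345.7905 237.8203] 475.2668637453359 322.8071145867922
grip ring [0.5558 0.0938 0.252 ] [0.5209 0.1002 0.278 ] [0.4896 0.1042 0.29  ]
311.8954062490701 79.7136604442868
204.14799245203068 78.38781295325882
pivot [0.6908 0.0748 0.175 ]
```

Request:
{"op": "apply_moves", "data": {
  "motion": [
    [-0.86,-0.07,-0.7,0,0,0,0],
    [-0.86,-0.07,-0.7,0,0,0,0],
    [-0.86,-0.07,-0.7,0,0,0,0],
    [-0.86,-0.07,-0.7,0,0,0,0],
    [-0.86,-0.07,-0.7,0,0,0,0],
    [-0.86,-0.08,-0.7,0,0,0,0],
    [0,0,0,0,0,0,0],
    [0,0,0,0,0,0,0]
  ]
}}

```text
clock: 3.8
position: [0.513, 0.0991, 0.322]
tool_rot: [-1.273, -1.106, 1.105]
contact_force: [0.3, -0.3, -0.2]
gripper_width: 0.0001
```

Run:
```python
from bench import monitor,camera
import cv2
print(monitor.get_state()['position'],monitor.get_state()['contact_force'])
a=camera("side");b=camera("scene")
cv2.imwrite("pics/a1.png",cv2.resize(cv2.hconcat([a[80:280,180:380],b[80:280,230:430]]),None,fx=2,fy=2))
```

```text
[0.51297909 0.09905032 0.32201476] [ 0.25289224 -0.31126751 -0.15455206]
```

View pics/a1.png

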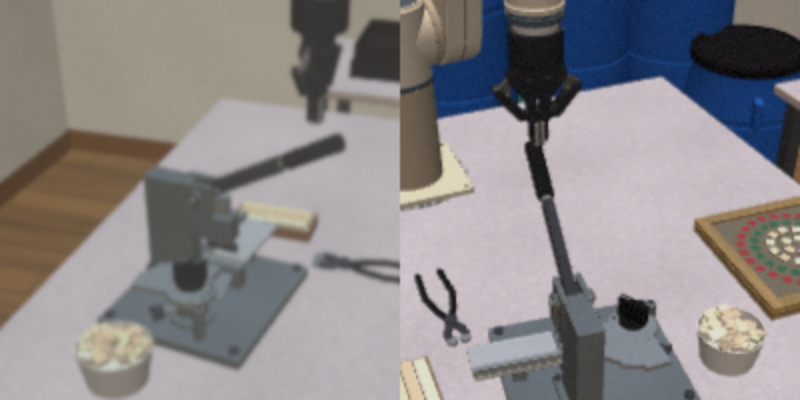

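Tip is above the middle of the grip. Push down along the arc.

Request:
{"op": "apply_moves", "data": {
  "motion": [
    [0,0,-0.75,0,0,0,0],
    [-0.3,0.04,-0.6,0,0,0,0],
    [-0.26,0.04,-0.6,0,0,0,0],
    [-0.18,0.03,-0.6,0,0,0,0],
    [-0.12,0.02,-0.6,0,0,0,0],
    [-0.06,0,-0.6,0,0,0,0],
    [0,0,-0.6,0,0,0,0],
    [0,0,-0.4,0,0,0,0],
    [0,0,0,0,0,0,0]
  ]
}}

```text
clock: 4.8
position: [0.4863, 0.1041, 0.1788]
tool_rot: [-1.271, -1.106, 1.106]
contact_force: [-4.9, 1.0, 8.9]
gripper_width: -0.0
```

Request:
{"op": "apply_moves", "data": {
  "motion": [
    [0,0,-0.2,0,0,0,0],
    [0,0,0,0,0,0,0]
  ]
}}

```text
clock: 5.0
position: [0.4867, 0.1041, 0.1736]
tool_rot: [-1.272, -1.107, 1.105]
contact_force: [-5.3, 1.4, 9.6]
gripper_width: 0.0003
```

Request:
{"op": "apply_moves", "data": {
  "motion": [
    [0,0,-0.1,0,0,0,0],
    [0,0,0,0,0,0,0]
  ]
}}

```text
clock: 5.2
position: [0.4868, 0.1041, 0.171]
tool_rot: [-1.272, -1.107, 1.105]
contact_force: [-3.8, 1.1, 9.1]
gripper_width: 0.0001
```

Request:
{"op": "apply_moves", "data": {
  "motion": [
    [0,0,-0.1,0,0,0,0],
    [0,0,0,0,0,0,0]
  ]
}}

```text
clock: 5.4
position: [0.4869, 0.1041, 0.169]
tool_rot: [-1.272, -1.107, 1.105]
contact_force: [-9.3, 1.1, 20.3]
gripper_width: -0.0
```

Request:
{"op": "apply_moves", "data": {
  "motion": [
    [0,0,-0.1,0,0,0,0],
    [0,0,0,0,0,0,0]
  ]
}}

```text
clock: 5.6
position: [0.487, 0.1041, 0.1681]
tool_rot: [-1.272, -1.107, 1.105]
contact_force: [-16.3, -0.8, 43.7]
gripper_width: 0.0003
```

Request:
{"op": "apply_moves", "data": {
  "motion": [
    [0,0,1,0,0,0,0],
    [0,0,1,0,0,0,0],
    [0,0,1,0,0,0,0],
    [0,0,1,0,0,0,0],
    [0,0,1,0,0,0,0],
    [0,0,1,0,0,0,0],
    [0,0,1,0,0,0,0.3],
    [0,0,1,0,0,0,0.6],
    [0,0,0,0,0,0,0.6],
    [0,0,0,0,0,0,0.6],
    [0,0,0,0,0,0,0.6],
    [0,0,0,0,0,0,0.6]
  ]
}}

```text
clock: 6.8
position: [0.4852, 0.1036, 0.4027]
tool_rot: [-1.271, -1.105, 1.108]
contact_force: [0.3, -0.2, 0.2]
gripper_width: 0.0512
```

Run:
```python
from bench import monitor,camera
import cv2
s=monitor.get_state();print(s['clock'],s['position'],s['contact_force'],s['gripper_width'],s['q'])
a=camera("side");b=camera("scene")
cv2.imwrite("pics/a2.png",cv2.resize(cv2.hconcat([a[80:280,180:380],b[80:280,230:430]]),None,fx=2,fy=2))
for n,im in(("side",a),("scene",b)): cv2.imwrite(f"pics/{n}2.png",im)
```

```text
6.8 [0.4852464  0.10364449 0.40268605] [ 0.25946245 -0.24489377  0.17418105] 0.05116322663748261 [ 1.86466480e-01  6.43726964e-02  1.70285600e+00 -3.69214208e-05
  1.37643405e+00 -1.24541711e+00]
```

View pics/a2.png

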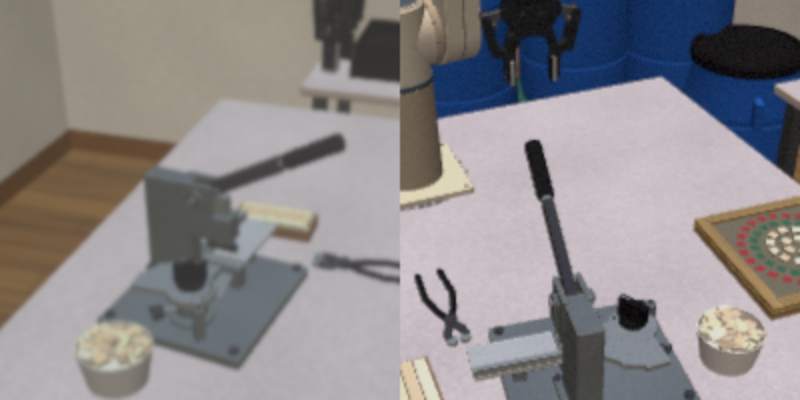

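Request:
{"op": "apply_moves", "data": {
  "motion": [
    [0.77,0.33,0,0,0,1,0.6],
    [0.77,0.33,0,0,0,1,0.6],
    [0.77,0.33,0,0,0,1,0.6],
    [0.77,0.33,0,0,0,1,0.6],
    [0.77,0.33,0,0,0,1,0.6],
    [0.77,0.33,0,0,0,1,0.6],
    [0.77,0.34,0,0,0,0,0.6],
    [0.77,0.34,-0.5,0,0,0,0.6],
    [0,0,-1,0,0,0,0.6],
    [0,0,-1,0,0,0,0.6],
    [0,0,-1,0,0,0,0.6],
    [0,0,-1,0,0,0,0.6],
    [0,0,-1,0,0,0,0.6],
    [0,0,-1,0,0,0,0.6],
    [0,0,-1,0,0,0,0.6],
    [0,0,0,0,0,0,0.6],
    [0,0,0,0,0,0,0.6]
  ]
}}

```text
clock: 8.6
position: [0.6702, 0.1836, 0.1784]
tool_rot: [-0.935, -1.559, 1.561]
contact_force: [0.9, 0.6, 0.2]
gripper_width: 0.051
```

Run:
```python
from h import *
from bench import monitor,camera
import cv2,pickle
from scipy.spatial.transform import Rotation as R
s=monitor.get_state();p=camera_params("wrist");im=camera("wrist");cv2.imwrite("pics/w3.png",im);pickle.dump((s,p),open("w3.pkl","wb"))
T=R.from_rotvec(s['tool_rot']).as_matrix();print(T[:,1],"jaw yaw",np.degrees(np.arctan2(T[1,0],T[0,0])))
print(s['clock'],s['position'],s['q'],s['contact_force'],s['gripper_width'])
print("expected knob px", proj("wrist",np.array([.6702,.1833,.118]),p))
```

```text
[-1.48518399e-03 -3.94656787e-04 -9.99998819e-01] jaw yaw 118.05625868973793
8.6 [0.67017613 0.18357156 0.1784413 ] [ 2.50237385e-01  5.81356590e-01  1.49735836e+00 -1.66753573e-05
  1.06441436e+00 -1.81022519e+00] [0.9241062  0.60449152 0.16762756] 0.05103693561596072
expected knob px [322.47727347 213.33638408]
```

View pics/w3.png

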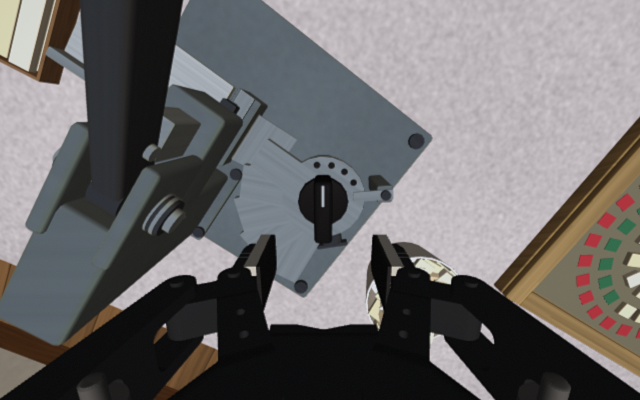

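Request:
{"op": "apply_moves", "data": {
  "motion": [
    [0,0,-0.97,0,0,0,0.6],
    [0,0,-0.97,0,0,0,0.6],
    [0,0,-0.97,0,0,0,0.6],
    [0,0,0,0,0,0,0.6],
    [0,0,0,0,0,0,0],
    [0,0,0,0,0,0,0],
    [0,0,0,0,0,0,0],
    [0,0,0,0,0,0,0],
    [0,0,0,0,0,0,0],
    [0,0,0,0,0,0,0]
  ]
}}

```text
clock: 9.65
position: [0.6721, 0.1839, 0.0944]
tool_rot: [-0.94, -1.564, 1.558]
contact_force: [-1.0, -1.0, 7.0]
gripper_width: 0.0127
```

```bash
cat > st.py <<'E'
from h import *
from bench import monitor
from scipy.spatial.transform import Rotation as R
np.set_printoptions(precision=4,suppress=True)
s=monitor.get_state()
T=R.from_rotvec(s['tool_rot']).as_matrix();print("jaw yaw",np.degrees(np.arctan2(T[1,0],T[0,0])),T[:,1])
print(s['clock'],s['position'],s['contact_force'],s['wrist_torque'],s['gripper_width'])
E
python3 st.py
```

```text
jaw yaw 118.06153047101236 [ 0.0042  0.0009 -1.    ]
9.65 [0.6721 0.1839 0.0944] [-1.0393 -0.9554  6.992 ] [-0.0471  0.0925  0.1145] 0.012701009971545323
```

```bash
python3 - <<'E'
from bench import monitor,camera
import cv2
cv2.imwrite("pics/w4.png",camera("wrist"))
a=camera("side");b=camera("scene")
cv2.imwrite("pics/a4.png",cv2.resize(cv2.hconcat([a[120:270,200:350],b[150:300,270:420]]),None,fx=2.6,fy=2.6))
E
python3 st.py
```

```text
jaw yaw 118.06409707262456 [ 0.0043  0.0009 -1.    ]
9.8 [0.672  0.184  0.0944] [ 1.0077 -1.9131  7.202 ] [-0.0806  0.1381  0.0647] 0.01317272529808625
```

View pics/w4.png

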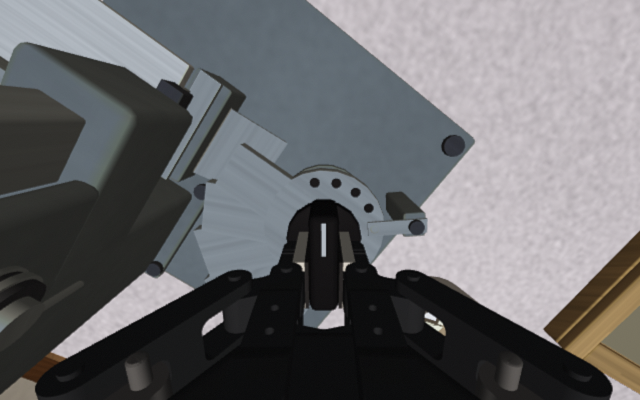

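View pics/a4.png

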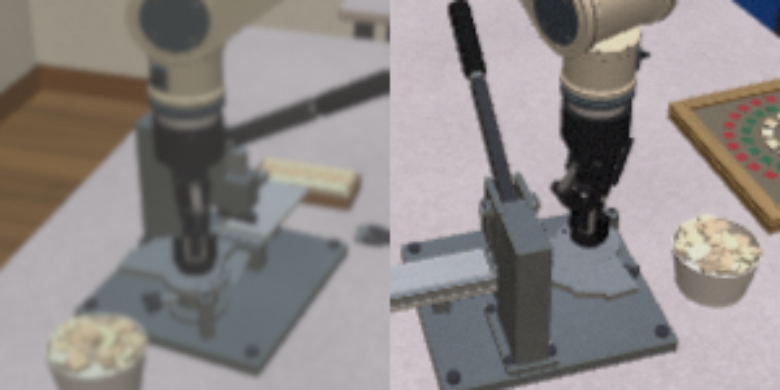

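Request:
{"op": "apply_moves", "data": {
  "motion": [
    [0,0,0,0,0,-0.6,0],
    [0,0,0,0,0,-0.6,0],
    [0,0,0,0,0,-0.6,0],
    [0,0,0,0,0,-0.6,0],
    [0,0,0,0,0,-0.6,0],
    [0,0,0,0,0,-0.6,0],
    [0,0,0,0,0,-0.6,0],
    [0,0,0,0,0,-0.6,0],
    [0,0,0,0,0,-0.6,0],
    [0,0,0,0,0,-0.6,0]
  ]
}}

```text
clock: 10.8
position: [0.6722, 0.1833, 0.0944]
tool_rot: [-1.275, -1.108, 1.103]
contact_force: [-0.2, -3.9, 6.8]
gripper_width: 0.0132
```

```bash
python3 st.py
```

```text
jaw yaw 81.93789875315674 [ 0.0043 -0.0001 -1.    ]
10.8 [0.6722 0.1833 0.0944] [-0.1772 -3.9352  6.7824] [-0.5922  0.      0.1923] 0.013187137111530106
```

Request:
{"op": "apply_moves", "data": {
  "motion": [
    [0,0,0,0,0,-0.6,0],
    [0,0,0,0,0,-0.6,0],
    [0,0,0,0,0,-0.6,0],
    [0,0,0,0,0,-0.6,0],
    [0,0,0,0,0,-0.6,0],
    [0,0,0,0,0,-0.6,0],
    [0,0,0,0,0,-0.6,0],
    [0,0,0,0,0,-0.6,0],
    [0,0,0,0,0,-0.6,0],
    [0,0,0,0,0,-0.6,0],
    [0,0,0,0,0,0,0],
    [0,0,0,0,0,0,0]
  ]
}}

```text
clock: 12.0
position: [0.6719, 0.1827, 0.0944]
tool_rot: [-1.48, -0.631, 0.626]
contact_force: [-1.6, -5.8, 8.4]
gripper_width: 0.0129
```

```bash
python3 st.py;python3 - <<'E'
from bench import monitor,camera,camera_params
import cv2,pickle
p=camera_params("wrist");im=camera("wrist");pickle.dump(p,open("w5.pkl","wb"))
cv2.imwrite("pics/w5.png",im);cv2.imwrite("pics/w5z.png",cv2.resize(im[140:320,220:420],None,fx=4,fy=3.3,interpolation=2))
b=camera("scene");a=camera("side")
cv2.imwrite("pics/a5.png",cv2.resize(cv2.hconcat([a[120:270,200:350],b[150:300,270:420]]),None,fx=2.6,fy=2.6))
E
```

```text
jaw yaw 46.07404322040107 [ 0.0036 -0.0009 -1.    ]
12.0 [0.6719 0.1827 0.0944] [-1.646  -5.7662  8.4449] [-0.9903  0.2083  0.1659] 0.012857922627626969
```

View pics/w5.png

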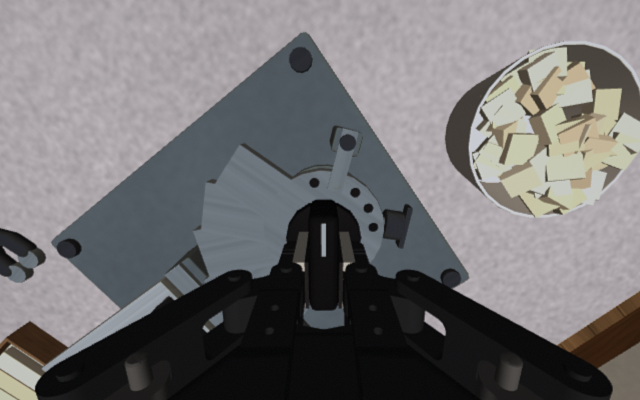

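View pics/w5z.png

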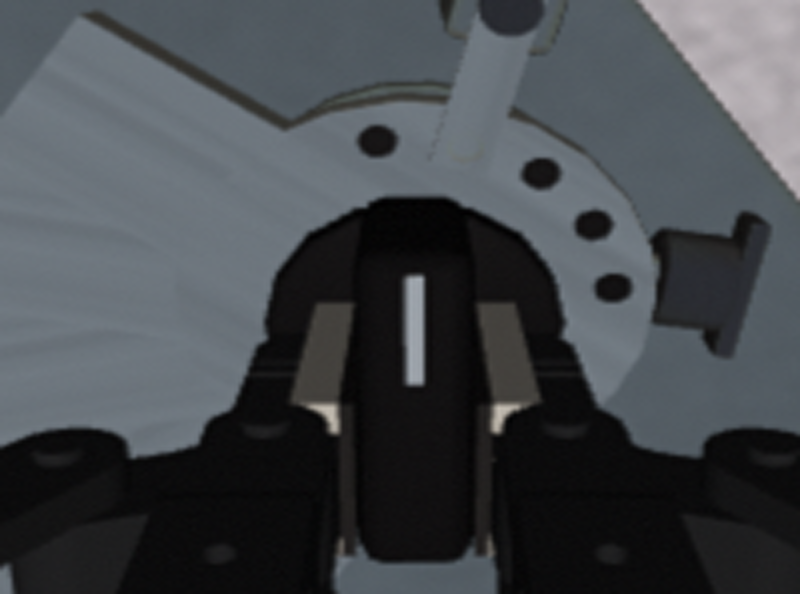

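View pics/a5.png

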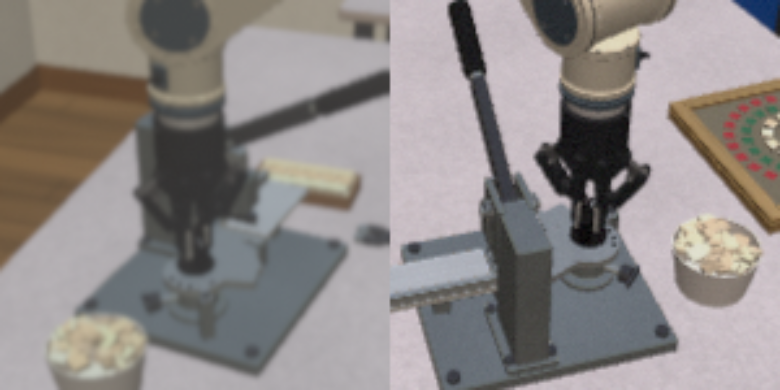

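Run:
```python
from h import *
import pickle
s,p1=pickle.load(open("w1.pkl","rb"));p3=pickle.load(open("w3.pkl","rb"))[1];p5=pickle.load(open("w5.pkl","rb"))
z=.072;ax=np.array([.6702,.1833])
A=lambda P:np.degrees(np.arctan2(*(P[:2]-ax)[::-1]))
R=lambda P:np.linalg.norm(P[:2]-ax)*1000
k=lambda x,y:(310+x/7-.43,110+y/6.5-.42)
w=lambda x,y:(220+x/4-.37,140+y/3.3-.35)
for d in[(285,217),(327,190),(377,182),(427,193)]:
    P=plane("wrist",*k(*d),z,p1);print("home",A(P),R(P))
for d in[(317,165),(335,164),(346,172),(353,183)]:
    P=plane("wrist",*d,z,p3);print("w3",A(P),R(P))
for d in[(377,141),(541,173),(593,225),(612,288)]:
    P=plane("wrist",*w(*d),z,p5);print("now",A(P),R(P))
for a in[(342,245),(380,298)]: print(plane("wrist",*k(*a),.118,p1))
a,b=[plane("wrist",*w(*c),.118,p5) for c in[(414,277),(414,384)]];d=a-b;print("bar",np.degrees(np.arctan2(d[1],d[0])))
```

```text
home -142.2908695333588 30.756197020113635
home -166.34546005232377 30.98937078316439
home 169.60578349831073 30.98230312115936
home 145.05564725827662 31.378741747700786
w3 -142.55322237949227 30.09508797875321
w3 -171.74194679909394 32.489997906530995
w3 166.33460464683668 31.367609098811325
w3 144.1259077662986 30.484208986568678
now 145.8846364942424 30.94927944398875
now 97.82583024830932 31.214472199197306
now 73.94065832297163 31.175874784734244
now 49.95520026488576 31.11383858553102
[0.65062567 0.17320543 0.118     ]
[0.66518641 0.18069008 0.118     ]
bar 136.0378101949998
```

```bash
python3 st.py; python3 -c "
from bench import ctrl;print(ctrl.finish_job())"
```

```text
jaw yaw 46.07681869092965 [ 0.0035 -0.0009 -1.    ]
12.15 [0.6718 0.1827 0.0944] [-0.7624 -5.6624  8.2428] [-1.0231  0.2491  0.1714] 0.012615656191617747
the job is handed in; nothing more can be done
None
```

The cutter is ready for you to tighten the lock screw. The lever has been cycled, and the gripper is holding the length-stop knob at the third click. I handed the job in at 12.15 s.

- **Lever:** I pushed it down with the shut fingertips until the upward force jumped from about 9 N to 44 N at the expected stop height (TCP at z = 0.168 m). After I lifted off, the side and scene pictures showed it back at its rest position.
- **Knob:** I gripped the bar and turned it clockwise by 72°, and stayed gripped.
    - The index holes on the cam plate have turned by about 71 to 72° between pictures. That is three 24° steps, to within a degree.
    - The spring finger covers the hole for the third click, with home and the first two clicks on one side and the fourth click on the other.
    - The bar measures −44.0° in the world frame; −43.8° was expected.
- **Disagreements:** The gripper sat about 3 mm higher on the bar than commanded (TCP 94 mm instead of 91 mm), with 7 to 8 N vertical force. It also sat about 2 mm off along the bar. The finger opening read about 13 mm on the 14 mm bar. The grip held steady in every check.
- **Other things on the table:** Nothing else was touched. The tub, tray, nippers and panel look undisturbed in the later pictures, but I did not measure them again at the end.

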